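# Draw the fume-extraction flap shut with the hook pole

## Task

Take the hook pole from its cradle by the wooden handle, drop its hook into the ring eye on the open vent flap and draw the flap shut until the catch snaps and it is fully home, then keep a firm pull of about 12 N on it for a second so that the seal beds; never put more than 18 N on the eye. Then unhook and lay the pole back in its cradle, hook end and all as it lay. Work the flap with the pole only, not with the gripper, and leave the other things on the bench where they are.

Things in the scene. Friction and masses are not known exactly. Their poses are not given: they have to be found in the camera images.
- pole_grip (a point): The hook pole: a loose steel rod, 14 mm in diameter, 350 mm long, about 300 g, with a square wooden handle block 22 x 22 x 90 mm. This point is the centre of the handle, on the rod's axis, near the balance point. x runs along the rod to the hook end (180 mm ahead; the tail is 170 mm behind); z points up when the hook points down.
- pole_hook (a point): A point on the pole's hook: at the rod's end, 180 mm ahead of pole_grip, a straight pin 8 mm in diameter is bent down square to the rod and ends round 32 mm below the rod's axis. This point lies on the pin's centre line, 18 mm below the rod's axis and 14 mm above the tip. Same axes as pole_grip.
- cradle_rest (a point): Where the middle of the handle (pole_grip) belongs when the pole lies in its cradle, 85 mm above the bench. The fixed cradle is a plate 190 x 70 x 12 mm with two V forks, 70 mm either side of this point along the rod; V mouths 44 mm wide, tops 96 mm above the bench. x is the way the hook end points as it lies, hook hanging down.
- vent: Fume intake fixed to the bench: a blue frame 250 mm tall, low grey tray behind. Origin on the bench, under the flap's upright hinge axis (nominal: the hinge plate is adjustable, so the true axis and the flap's home lie up to 5.5 mm off along y, differently each time). Frame and catch post run along its -x to 285 mm; the tray is on its -y side; +y is the front, to which the flap is drawn shut.
- flap (a joint): The sheet-metal flap, 226 x 175 mm, behind the frame. Value in rad: 0 = fully home, growing as it stands open towards the tray, up to 1.2. It moves stiffly (about 1.3 N at the eye) and stays where left. About 9 mm before home (at the eye) a sprung catch resists with 5 to 9 N at the eye, then snaps over and holds the flap at 0, against a hard stop.
- eye (a point): Centre of the ring eye on the flap: a level steel ring, hole looking up, 16 mm clear, 28 mm outside, 6 mm wire, on a stalk (at its -y side) above the flap, 285 mm over the bench and 35 mm over the frame's top. From the hinge axis it lies 160 mm along -x and 22 mm along +y of the flap's axes, which are also this point's axes and equal the vent's when shut. It swings with the flap.
- wrench: Bystander, to be left alone: a flat steel spanner, loose on the bench. Origin: the middle of its underside.
- hammer: Bystander, to be left alone: a hammer with a wooden handle, loose on the bench. Origin: the middle of its underside.
- jar: Bystander, to be left alone: a glass jar with a steel lid, 60 mm across and 85 mm tall, loose on the bench. Origin: the middle of its underside.
- screwdriver: Bystander, to be left alone: a screwdriver, loose on the bench. Origin: the middle of its underside.
- can: Bystander, to be left alone: a can 66 mm across and 120 mm tall, loose on the bench. Origin: the middle of its underside.
- socket: Bystander, to be left alone: a steel socket, 28 mm across and 40 mm tall, loose on the bench. Origin: the middle of its underside.

How it is judged:
By the outcome, as a careful person would: the job done as asked, in the order asked, and still so for the second after the job is handed in, with the robot touching nothing.
It also fails if it takes over 72 s, if anything falls off the work surface, if the arm or the gripper's body presses on something with over 40 N, if the wrist force passes 120 N, or if a joint passes its speed limit or range.

## Robot

A 7-joint arm with a two-finger parallel gripper is mounted at the origin on the work surface. World frame = base frame: x ahead of the robot, y to its left, z up, the work surface at z = 0. Lengths are in mm, angles in rad, forces in N, time in s.
With the tool pointing down it reaches from about 425 to 1025 mm from the base axis. Payload 9.4 kg.
Tool frame: the origin (TCP) lies at the centre of the arm's flange, where the gripper is bolted on; the fingertips stand 173 mm ahead of it and the grasp point (between the pads) lies 155 mm ahead of it; y points along the fingers, x is the direction in which the jaws open and shut, and the axes are right-handed (so a half turn about y gives the same grasp; the last joint's range is limited). The gripper opens to 85 mm and grips with 20 to 120 N. Pads are 22 mm wide; open, the fingers measure 114 mm over their backs; the gripper's body (76 mm by 85 mm) begins 54 mm behind the grasp point. The pads swing forward as they close: fully open they stand 13 mm farther back than shut.
Start: joints at [-1.357, 0.599, -0.003, 1.599, 0.002, 0.943, -0.08], TCP at [207.867, 694.561, 404.675] pointing down, gripper open.
Joint ranges: [-2.57, 2.57], [-0.35, 1.97], [-1.29, 1.29], [0.11, 2.56], [-1.05, 4.19], [0.11, 1.86], [-2.63, 2.63]. Speed limits (rad/s): [2.22, 2.22, 3.01, 3.01, 3.14, 3.14, 3.14].

## Interface

Orientations are given as a unit quaternion [w, x, y, z].
In Python, from cell import manip, imaging gives the robot as it stands. The module is installed in compiled form; this text tells all that it offers.
- The arm moves only by the shell command python3 -m handwheel 'ROWS' [OPENING] [FORCE]. ROWS is JSON, a list of rows, each an object with "travel": the shift along the tool's x, y, z in units of 50 mm (1.0 is 50 mm), a list of three; "twist": the turn about the tool's y in units of 6 degrees (1.0 is 6 degrees). A call has 1 to 5 rows; each row is the pose to reach, as a shift and turn from the pose commanded when the call began, along the tool's axes at that moment; what a row does not reach only later rows make up. A row lasts 1/10 s, in which the tool goes at most 50 mm and 8.59 degrees, less where a joint would pass 70% of its speed; a pose out of reach is approached as far as the arm can. A call with a gripper value outside its range is refused whole. OPENING is the finger opening in mm, from 0 to 85.4, set as the call begins (- or left out, the last holds). The fingers move at their own pace and stop on an object; FORCE is the grip in N (left out, the last holds). Time passes only in rows, so rows that repeat a pose let the fingers close. It gives the time, the measured TCP pose, the force and the opening at its end, in the units of the state.
- manip.read_state(): the state, without advancing time (a new reading comes with each control period).
- imaging.read_camera(name): name is "side" or "top"; returns a dict with "pixels" (420x560x3 uint8, red, green, blue), "fx", "fy", "cx", "cy" (pixels), "distortion" ([k1, k2, p1, p2, k3] as OpenCV has them; the pictures are not rectified), "rvec" (rotation vector, rad) and "tvec" (3), from world to camera coordinates, as OpenCV has them. Camera axes: x right, y down, z forward; pixel columns grow to the right and rows downward; lengths in mm; the calibration is good to about 2 mm. A picture is of the moment at which its call begins. There is no depth.
- manip.job_done(): hands the job in, once; it reports no verdict.
The state is a dict: "time": time; "qpos": joint angles; "dq": joint speeds; "joint_torque": joint torques, N m; "eef_pos": TCP position; "tool_rot": TCP orientation; "ft_force": force on the tool from outside, world axes, zero at the start; "torque": the same for the moment, N m; "width": finger opening in mm.
Only numpy, scipy, OpenCV 4.12 (cv2) and the standard library are available. Lean on these libraries where they do the work, as an engineer would, in place of code of your own. Each camera call takes 0.05 s, during which the arm holds its last target.

## Working session

There is one attempt and no reset: what is moved stays moved. The work goes in short steps, Python scripts to look and compute and a shell command to move; the robot and the scene stay as the last step left them, time stands still between calls to the robot, and variables do not carry over. Pictures are saved under pics/ and viewed, and the job is handed in when it is done.

```bash
mkdir -p pics; ls; python3 - <<'E'
from cell import manip, imaging
import cv2
s=manip.read_state(); print(s)
for n in("side","top"):
    c=imaging.read_camera(n); cv2.imwrite(f"pics/{n}0.png",cv2.cvtColor(c["pixels"],cv2.COLOR_RGB2BGR))
    print({k:v for k,v in c.items() if k!="pixels"})
E
```

```text
pics
{'time': 0.0, 'qpos': array([-1.35669094,  0.60013286, -0.00253102,  1.60014532,  0.00181586,
        0.94289741, -0.07978298]), 'dq': array([-0.0032708 ,  0.00045757, -0.00177278, -0.00056162,  0.00180901,
        0.0005615 ,  0.0008384 ]), 'joint_torque': array([ 2.77837580e-04, -7.76463318e+01,  1.56487975e+00, -2.57990116e+01,
        1.23065748e-02,  9.13199794e-03,  2.64879907e-05]), 'eef_pos': array([207.81603881, 694.36075294, 403.80582493]), 'tool_rot': array([-0.56677465,  0.56753194,  0.42188819, -0.42271072]), 'ft_force': array([-0.44356592,  0.04802512, -0.10152264]), 'torque': array([ 0.00566537, -0.00463328, -0.01127959]), 'width': 85.66527160458858}
{'fx': 545.7836841591899, 'fy': 545.7836841591899, 'cx': 281.86044394681164, 'cy': 213.7469944763066, 'distortion': array([-0.03485017,  0.        ,  0.        ,  0.        ,  0.        ]), 'rvec': array([ 2.30146536, -0.6994017 ,  0.2853748 ]), 'tvec': array([-537.0970366 ,  283.03685766, 1390.30971499])}
{'fx': 383.78039643877844, 'fy': 383.78039643877844, 'cx': 283.37046284136153, 'cy': 204.8614063190453, 'distortion': array([-0.10661055,  0.        ,  0.        ,  0.        ,  0.        ]), 'rvec': array([ 2.18873872, -2.14697989,  0.16362434]), 'tvec': array([-162.65696446,  572.62074821, 1104.31422592])}
```

View pictures.

View pics/side0.png

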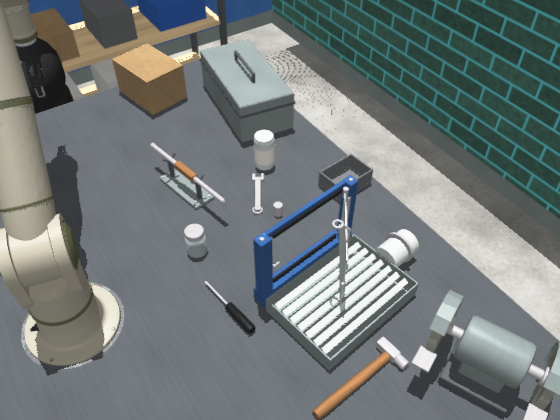

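View pics/top0.png

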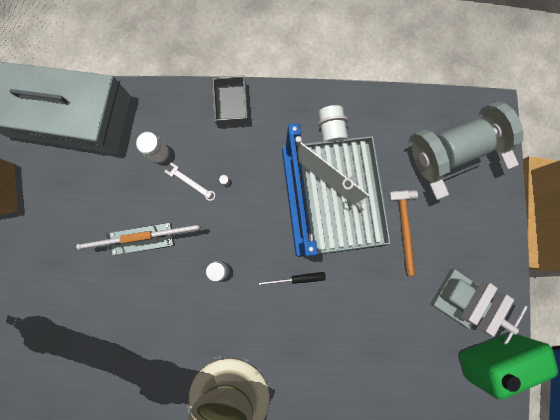

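```bash
cat > h.py <<'E'
from cell import manip, imaging
import cv2, numpy as np, sys
from scipy.spatial.transform import Rotation as R
def cam(n):
    c=imaging.read_camera(n); c["K"]=np.array([[c["fx"],0,c["cx"]],[0,c["fy"],c["cy"]],[0,0,1.]]); c["Rm"]=cv2.Rodrigues(c["rvec"])[0]; return c
def proj(c,p): return cv2.projectPoints(np.array(p,float).reshape(-1,3),c["rvec"],c["tvec"],c["K"],c["distortion"])[0].reshape(-1,2)
def ray(c,uv):
    u=cv2.undistortPoints(np.array(uv,float).reshape(-1,1,2),c["K"],c["distortion"]).reshape(2)
    d=c["Rm"].T@np.array([u[0],u[1],1]); o=-c["Rm"].T@c["tvec"]; return o,d/np.linalg.norm(d)
def atz(c,uv,z):
    o,d=ray(c,uv); return o+d*(z-o[2])/d[2]
def tri(ca,ua,cb,ub):
    o1,d1=ray(ca,ua);o2,d2=ray(cb,ub)
    A=np.c_[d1,-d2]; t=np.linalg.lstsq(A,o2-o1,rcond=None)[0]
    p,q=o1+t[0]*d1,o2+t[1]*d2; return (p+q)/2,np.linalg.norm(p-q)
def crop(c,name,x0,y0,x1,y1,s):
    im=cv2.cvtColor(c["pixels"],cv2.COLOR_RGB2BGR)[y0:y1,x0:x1]
    im=cv2.resize(im,None,fx=s,fy=s,interpolation=cv2.INTER_CUBIC)
    for x in range((x0+9)//10*10,x1,10):
        cv2.line(im,((x-x0)*s,0),((x-x0)*s,8 if x%50 else 16),(0,255,255),1)
        if x%20==0: cv2.putText(im,str(x),((x-x0)*s,20),0,.35,(0,255,255),1)
    for y in range((y0+9)//10*10,y1,10):
        cv2.line(im,(0,(y-y0)*s),(8 if y%50 else 16,(y-y0)*s),(0,255,255),1)
        if y%20==0: cv2.putText(im,str(y),(10,(y-y0)*s+4),0,.35,(0,255,255),1)
    cv2.imwrite("pics/"+name,im)
def tool():
    s=manip.read_state(); q=s["tool_rot"]; return s,R.from_quat([q[1],q[2],q[3],q[0]]).as_matrix()
E
python3 - <<'E'
from h import *
t=cam("top"); s=cam("side")
S,M=tool(); print(M.round(3)); p=S["eef_pos"]
print(proj(t,[p,p+M[:,1]*155,[0,0,0]]),proj(s,[p,p+M[:,1]*155,[0,0,0]]))
for c in(t,s): print((-c["Rm"].T@c["tvec"]).round())
crop(t,"t1.png",65,200,225,270,5); crop(s,"s1.png",140,130,240,220,8 and 6)
crop(t,"t2.png",270,110,400,270,5); crop(s,"s2.png",240,170,430,370,4)
crop(t,"t2.png",270,115,400,265,4)
E
```

```text
[[ 0.287 -0.    -0.958]
 [ 0.958 -0.001  0.287]
 [-0.001 -1.    -0.   ]]
[[-93.93165347 339.87018442]
 [-47.79840289 330.42018859]
 [228.59367717 397.6986703 ]] [[ 24.06822065  42.32435579]
 [ 40.42538117  87.5843915 ]
 [ 72.41733239 324.11833543]]
[ 432. -125. 1171.]
[  22. -916. 1209.]
```

View pics/t1.png

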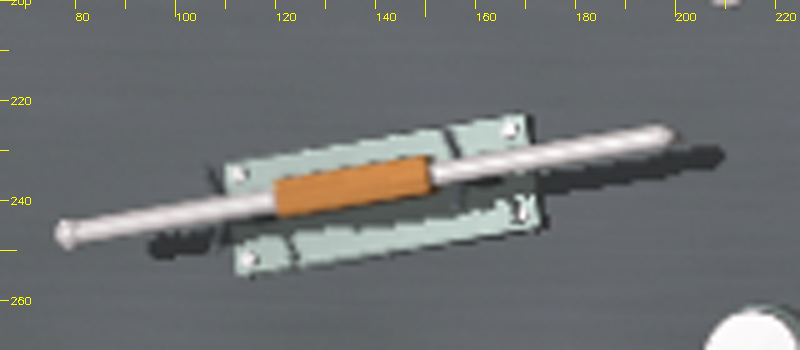

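View pics/s1.png

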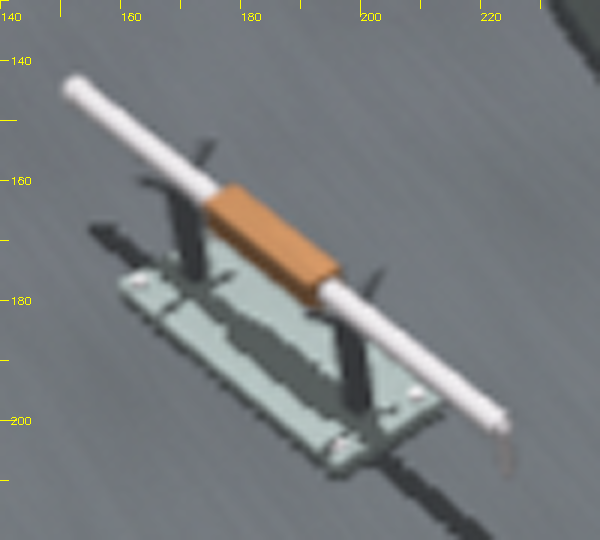

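View pics/t2.png

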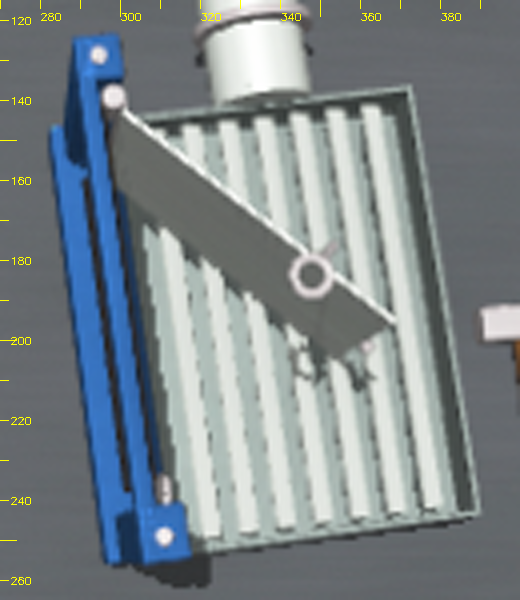

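View pics/s2.png

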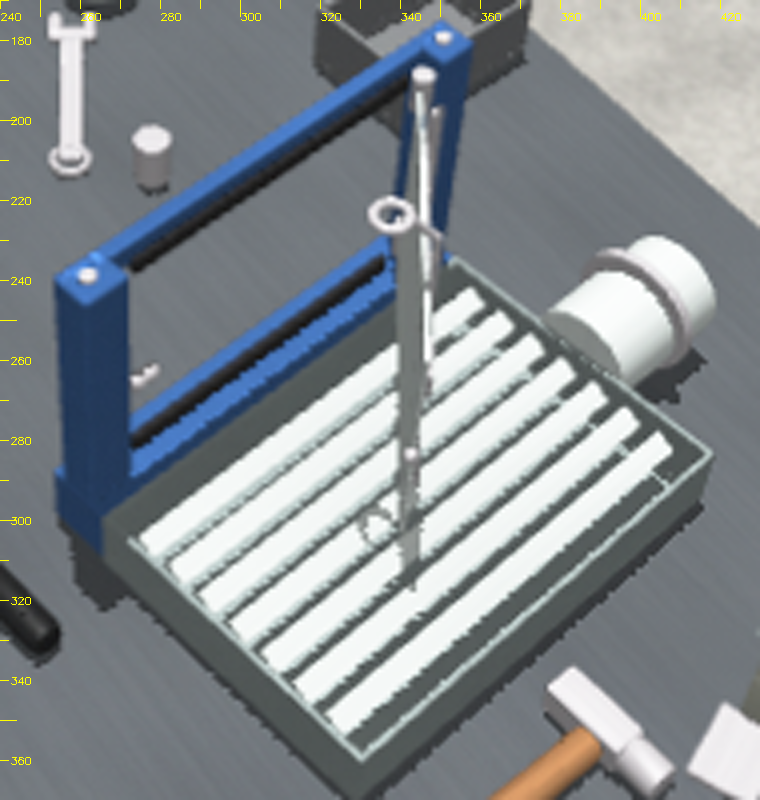

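```bash
python3 - <<'E'
from h import *
t=cam("top"); s=cam("side")
for n,a,b in [("tail",(77,246.5),(152,144.5)),("hookend",(197.5,227),(222.5,200)),("handleA",(120.2,239.5),(175.5,164.5)),("handleB",(151,235),(195,179)),
 ("hinge",(295.5,139),(341.5,188)),("bolt1",(292.7,128.5),(348,179.5)),("bolt2",(308.3,249),(259.5,238.7)),("eye",(345.2,183.3),(338.3,223.3)),
 ("jarlid",(217,271),(195,231)),("can",(148,142),(264,136)),]:
    p,e=tri(t,a,s,b); print(n,p.round(1),round(e,1))
print("tail z85",atz(t,(77,246.5),85)," hook",atz(t,(197.5,227),85),"eye285",atz(t,(345.2,183.3),285),atz(s,(338.3,223.3),285))
print("hB1",atz(t,(120.2,239.5),85),atz(t,(151,235),85))
print("base of vent corners z0:",atz(t,(283,147),0),atz(t,(297,256),0))
E
```

```text
tail [438.  435.1  93.4] 3.0
hookend [501.1  89.1  96.9] 0.9
handleA [460.6 311.3  88.3] 0.5
handleB [478.  221.3  88.3] 5.8
hinge [ 714.8 -173.3  242.5] 3.9
bolt1 [ 739.3 -165.9  253.2] 1.8
bolt2 [ 443.5 -207.9  251.8] 0.1
eye [ 601.3 -292.3  284.8] 5.5
jarlid [380.6  30.3  93.7] 1.9
can [735.6 234.7 128.9] 2.1
tail z85 [436.76737674 440.27503625  85.        ]  hook [501.419515    91.68039649  85.        ] eye285 [ 598.75079518 -290.88188506  285.        ] [ 603.97446723 -293.17715629  285.        ]
hB1 [460.5212663  312.73211085  85.        ] [475.62668245 223.80745093  85.        ]
base of vent corners z0: [ 763.80846202 -148.11119995    0.        ] [ 424.93458045 -196.63396374    0.        ]
```

```bash
cat >> h.py <<'E'
def plan(p,yaw=None,grasp=False):
    s,M=tool(); d=np.array(p,float)-s["eef_pos"]; y0=np.degrees(np.arctan2(M[1,0],M[0,0]))
    print("t",round(s["time"],2),"pos",s["eef_pos"].round(1),"yaw",round(y0,2),"F",s["ft_force"].round(2),"w",round(s["width"],1))
    print("travel",(M.T@d/50).round(3),"twist",None if yaw is None else round((y0-yaw)/6,3))
E
python3 -c "
from h import *
plan([468.3,269,404],10.5)"
```

```text
t 0.3 pos [207.8 694.5 404.4] yaw 73.34 F [ 0.45  0.1  -0.16] w 85.2
travel [-6.66   0.012 -7.43 ] twist 10.473
```

```bash
python3 -m handwheel '[{"travel":[-6.66,0,-7.43],"twist":10.47},{"travel":[-6.66,0,-7.43],"twist":10.47},{"travel":[-6.66,0,-7.43],"twist":10.47},{"travel":[-6.66,0,-7.43],"twist":10.47},{"travel":[-6.66,0,-7.43],"twist":10.47}]' 85; python3 -c "
from h import *
plan([468.3,269,404],10.5)"
```

```text
time: 0.8
eef_pos: [339.1, 479.5, 404.9]
tool_rot: [0.683, -0.683, -0.183, 0.183]
ft_force: [0.8, 1.0, 0.5]
width: 85.0
t 0.8 pos [339.1 479.5 404.9] yaw 30.02 F [0.84 0.98 0.54] w 85.0
travel [ 0.131  0.017 -4.938] twist 3.253
```

```bash
python3 -m handwheel '[{"travel":[0.13,0,-4.94],"twist":3.25},{"travel":[0.13,0,-4.94],"twist":3.25},{"travel":[0.13,0,-4.94],"twist":3.25},{"travel":[0.13,0,-4.94],"twist":3.25},{"travel":[0.13,0,-4.94],"twist":3.25}]' 60; python3 -c "
from h import *
plan([468.3,269,404],10.5)"
```

```text
time: 1.3
eef_pos: [469.6, 269.6, 405.0]
tool_rot: [0.704, -0.704, -0.067, 0.067]
ft_force: [0.0, 0.3, -0.1]
width: 60.2
t 1.3 pos [469.6 269.6 405. ] yaw 10.86 F [ 0.01  0.27 -0.1 ] w 60.2
travel [-0.029  0.019 -0.007] twist 0.06
```

```bash
python3 -m handwheel '[{"travel":[0,0,0],"twist":0},{"travel":[0,0,0],"twist":0}]'; python3 -c "
from h import *
plan([468.3,269,404],10.5)
plan([468.3,269,270],10.5)
t=cam('top');crop(t,'t3.png',65,180,225,280,5)"
```

```text
time: 1.5
eef_pos: [469.4, 270.4, 404.9]
tool_rot: [0.704, -0.704, -0.066, 0.066]
ft_force: [-0.1, 0.5, -0.7]
width: 59.9
t 1.5 pos [469.4 270.4 404.9] yaw 10.7 F [-0.08  0.55 -0.66] w 59.9
travel [-0.028  0.018 -0.024] twist 0.033
t 1.5 pos [469.4 270.4 404.9] yaw 10.7 F [-0.08  0.55 -0.66] w 59.9
travel [-0.029  2.698 -0.025] twist 0.033
```

```bash
python3 -m handwheel '[{"travel":[-0.02,0.9,-0.02],"twist":0},{"travel":[-0.02,1.8,-0.02],"twist":0},{"travel":[-0.02,2.6,-0.02],"twist":0},{"travel":[-0.02,2.7,-0.02],"twist":0},{"travel":[-0.02,2.7,-0.02],"twist":0}]'; python3 -c "
from h import *
t=cam('top');crop(t,'t3.png',65,180,225,280,5)
t=cam('side');crop(t,'s3.png',120,80,270,230,4)
plan([468.3,269,240],10.5)"
```

```text
time: 2.05
eef_pos: [467.5, 271.4, 269.2]
tool_rot: [-0.704, 0.704, 0.067, -0.068]
ft_force: [-0.0, 0.5, -0.1]
width: 59.8
t 2.15 pos [468.3 271.2 271.2] yaw 10.92 F [ 0.41 -0.55  0.4 ] w 60.0
travel [-0.01   0.623 -0.043] twist 0.07
```

View pics/t3.png

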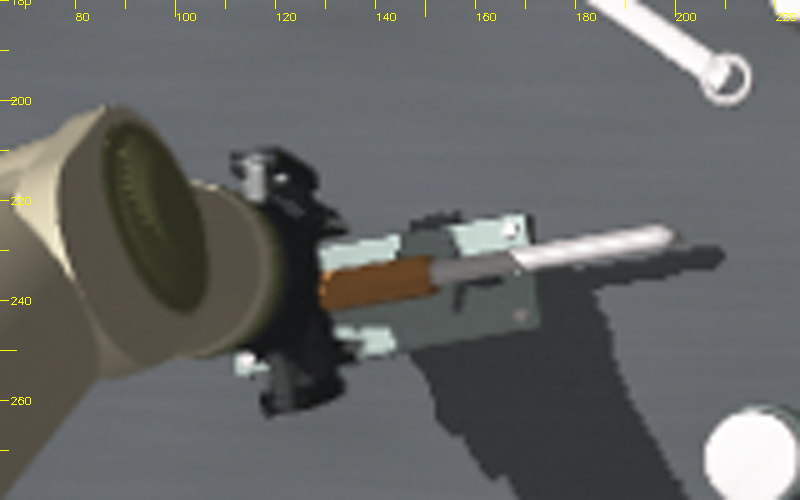

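View pics/s3.png

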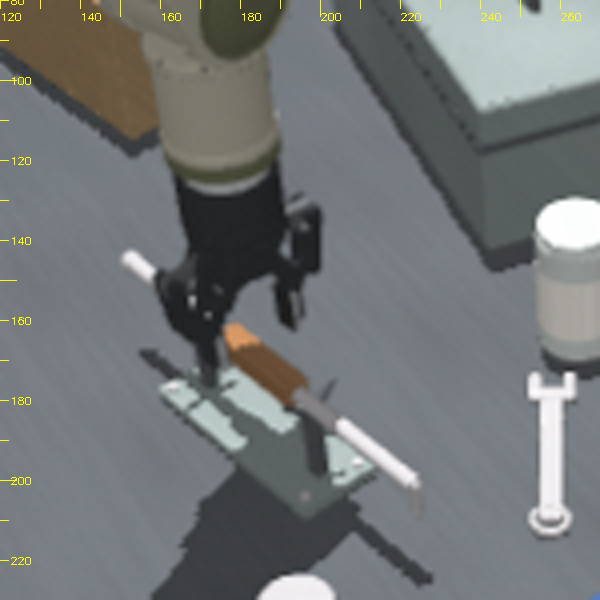

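```bash
python3 -c "
from h import *
t=cam('top');s=cam('side')
P=[[468.3,271,98],[468.3,269,85]]
print(proj(s,P),proj(t,P))"; python3 -m handwheel '[{"travel":[-0.01,0.3,-0.04],"twist":0.05},{"travel":[-0.01,0.62,-0.04],"twist":0.05},{"travel":[-0.01,0.62,-0.04],"twist":0.05}]' ; python3 -c "
from h import *
plan([468.3,269,240],10.5)"
```

```text
[[183.19002637 168.524024  ]
 [184.02032536 172.06943729]] [[132.97566589 236.95806709]
 [135.29429084 237.17480064]]
time: 2.55
eef_pos: [467.9, 268.4, 238.9]
tool_rot: [0.704, -0.704, -0.065, 0.065]
ft_force: [-0.3, -0.8, 0.2]
width: 59.8
t 2.55 pos [467.9 268.4 238.9] yaw 10.58 F [-0.29 -0.76  0.16] w 59.8
travel [ 0.011 -0.022  0.01 ] twist 0.013
```

Matches. Close gently first.

```bash
for i in 1; do python3 -m handwheel '[{"travel":[0,0,0],"twist":0},{"travel":[0,0,0],"twist":0},{"travel":[0,0,0],"twist":0},{"travel":[0,0,0],"twist":0},{"travel":[0,0,0],"twist":0}]' 15 20; done;  python3 -m handwheel '[{"travel":[0,0,0],"twist":0},{"travel":[0,0,0],"twist":0}]'
```

```text
time: 3.05
eef_pos: [469.0, 268.6, 239.8]
tool_rot: [0.705, -0.704, -0.066, 0.064]
ft_force: [2.2, 0.5, 7.5]
width: 21.7
time: 3.25
eef_pos: [469.0, 268.6, 239.8]
tool_rot: [0.705, -0.704, -0.066, 0.064]
ft_force: [2.7, 1.1, 7.7]
width: 21.4
```

```bash
python3 -m handwheel '[{"travel":[0.01,0,0],"twist":0},{"travel":[0.01,0,0],"twist":0},{"travel":[0.01,0,0],"twist":0}]' 10 90; python3 -c "
from h import *
plan([468.3,269,240],10.5)"; python3 -m handwheel '[{"travel":[0.01,-0.2,0],"twist":0},{"travel":[0.01,-0.6,0],"twist":0},{"travel":[0.01,-1.2,0],"twist":0},{"travel":[0.01,-2,0],"twist":0},{"travel":[0.01,-2,0],"twist":0}]'; python3 -c "
from h import *
t=cam('top');crop(t,'t4.png',65,180,225,280,5)
s=cam('side');crop(s,'s4.png',120,80,270,230,4)
plan([468.3,269,340],10.5)"
```

```text
time: 3.55
eef_pos: [469.1, 268.6, 239.9]
tool_rot: [0.705, -0.704, -0.066, 0.064]
ft_force: [1.7, 0.8, 9.8]
width: 20.8
t 3.55 pos [469.1 268.6 239.9] yaw 10.55 F [1.66 0.84 9.77] w 20.8
travel [-0.014 -0.003  0.01 ] twist 0.009
time: 4.05
eef_pos: [469.5, 268.5, 343.0]
tool_rot: [0.705, -0.703, -0.067, 0.063]
ft_force: [0.3, 0.5, -4.0]
width: 21.0
t 4.15 pos [468.4 268.4 339.5] yaw 10.59 F [ 0.25  0.1  -3.71] w 20.4
travel [-0.001 -0.01   0.011] twist 0.015
```

View pics/t4.png

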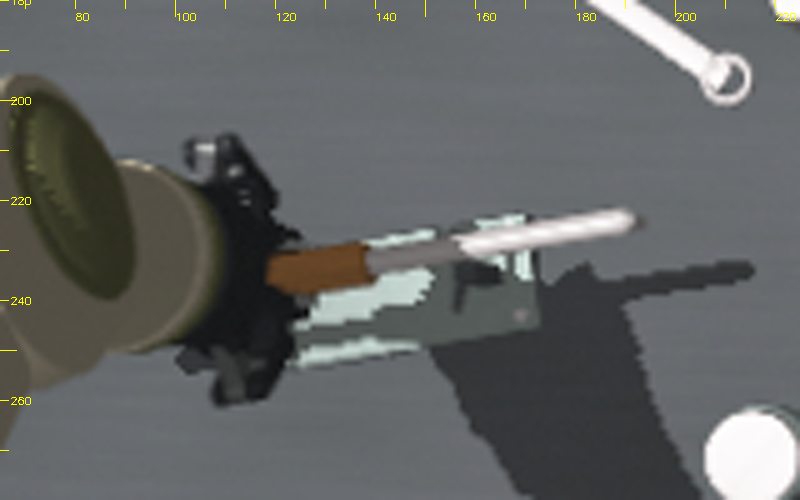

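View pics/s4.png

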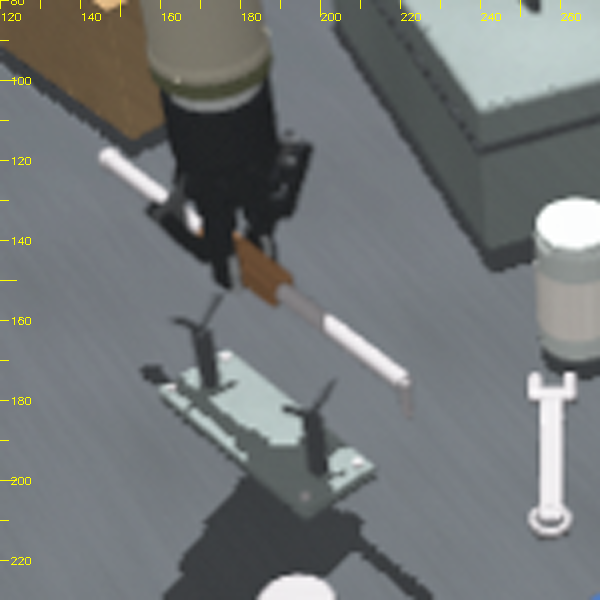

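```bash
python3 -c "
from h import *
t=cam('top');s=cam('side')
p,e=tri(t,(190,223.6),s,(221.2,174));print(p,e)
print(tri(t,(138.5,231.3),s,(193.5,151)))
S,M=tool();g=S['eef_pos']+155*M[:,1];x=M[:,2]; print(g,x)
for a in(180,184): 
  q=g-a*x if x[1]>0 else g+a*x; print(q,proj(t,[q]),proj(s,[q]))
plan([560,-70,470],10.5)
"
```

```text
[503.75011481  88.26096217 197.05638056] 2.851782112738347
(array([483.52138803, 218.71961064, 196.95356257]), np.float64(8.690740592174764))
[467.92674631 268.16101579 182.90473624] [-1.83823969e-01  9.82958974e-01 -6.35932435e-04]
[501.01506081  91.22840054 183.01920408] [[190.25713805 224.56992851]] [[219.66157568 177.54979945]]
[501.75035669  87.29656464 183.02174781] [[191.78240807 224.31936415]] [[220.5995886  178.26023278]]
t 4.25 pos [468.2 268.3 337.9] yaw 10.59 F [-0.59 -0.26 -3.81] w 20.7
travel [ 0.556 -2.639 -6.99 ] twist 0.015
```

```bash
python3 -m handwheel '[{"travel":[0.1,-0.8,-0.3],"twist":0},{"travel":[0.2,-1.7,-0.8],"twist":0.2},{"travel":[0.3,-2.6,-1.4],"twist":0.4},{"travel":[0.4,-3.35,-2.1],"twist":0.6},{"travel":[0.5,-3.35,-3.0],"twist":0.93}]'; python3 -c "
from h import *
plan([585.6,-112.7,505],5)
plan([585.6,-90.7,505],5)"
```

```text
time: 4.75
eef_pos: [521.5, 126.8, 508.8]
tool_rot: [0.707, -0.706, -0.033, 0.03]
ft_force: [1.7, -0.6, -4.1]
width: 20.5
t 4.75 pos [521.5 126.8 508.8] yaw 5.14 F [ 1.66 -0.64 -4.09] w 20.5
travel [ 0.847  0.069 -4.885] twist 0.023
t 4.75 pos [521.5 126.8 508.8] yaw 5.14 F [ 1.66 -0.64 -4.09] w 20.5
travel [ 0.887  0.07  -4.447] twist 0.023
```

```bash
python3 -m handwheel '[{"travel":[0.15,0,-0.9],"twist":0},{"travel":[0.35,0,-1.9],"twist":0},{"travel":[0.55,0.05,-2.9],"twist":0},{"travel":[0.75,0.05,-3.9],"twist":0},{"travel":[0.85,0.05,-4.7],"twist":0}]';python3 -m handwheel '[{"travel":[0,0,-0.15],"twist":0},{"travel":[0,0,-0.15],"twist":0},{"travel":[0,0,-0.15],"twist":0}]'; python3 -c "
from h import *
plan([585.6,-112.7,505],5)
t=cam('top');crop(t,'t5.png',260,140,420,240,5)
s=cam('side');crop(s,'s5.png',270,140,400,250,6)
"
```

```text
time: 5.25
eef_pos: [583.9, -106.6, 501.7]
tool_rot: [-0.706, 0.707, 0.029, -0.032]
ft_force: [1.8, -0.0, -3.1]
width: 20.6
time: 5.55
eef_pos: [584.2, -110.5, 502.3]
tool_rot: [0.707, -0.706, -0.03, 0.032]
ft_force: [-0.7, 0.2, -3.1]
width: 20.6
t 5.55 pos [ 584.2 -110.5  502.3] yaw 5.03 F [-0.73  0.25 -3.1 ] w 20.6
travel [ 0.024 -0.054 -0.046] twist 0.005
```

View pics/t5.png

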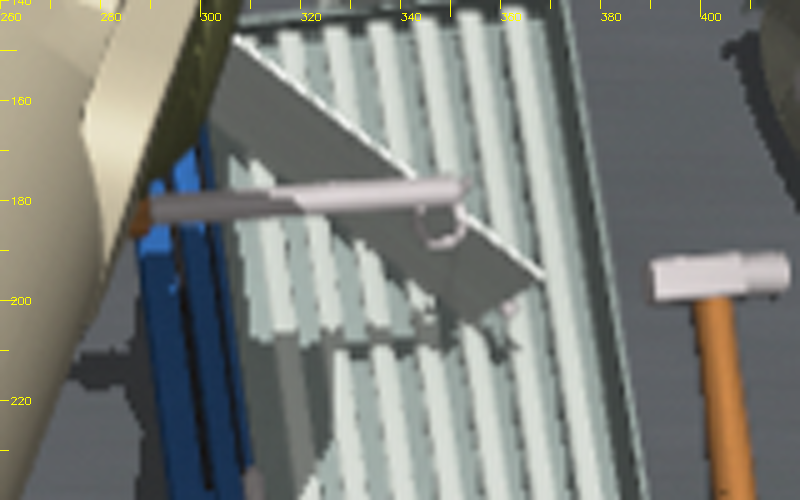

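View pics/s5.png

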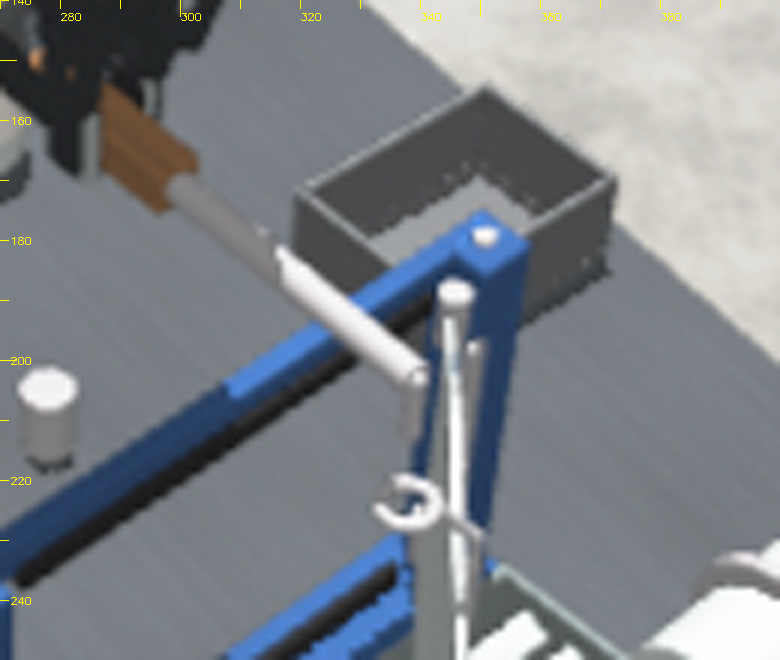

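```bash
python3 -c "
from h import *
t=cam('top');s=cam('side')
print('eye',tri(t,(347.6,183.6),s,(338,223.5)),atz(t,(347.6,183.6),285),atz(s,(338,223.5),285))
S,M=tool();g=S['eef_pos']+155*M[:,1];x=-M[:,2];print(g,x)
pin=g+180*x
for d in(0,18,32): q=pin-[0,0,d]; print(d,q.round(1),proj(t,[q]).round(1),proj(s,[q]).round(1))
q=pin+4*x; print('end',proj(t,[q]).round(1),proj(s,[q]).round(1))
print('pin tip from side px at z', atz(s,(338.7,213.3),g[2]-32), 'end from top', atz(t,(352.8,177.6),g[2]))
"
```

```text
eye (array([ 598.47187536, -296.29684532,  290.02364144]), np.float64(2.7313417470199184)) [ 598.17038104 -296.60743219  285.        ] [ 603.01921632 -293.28516779  285.        ]
[ 584.21886032 -109.99246088  348.39073884] [ 8.93473550e-02 -9.96000350e-01 -5.93525092e-04]
0 [ 600.3 -289.3  348.3] [[349.8 177.4]] [[338.2 203.6]]
18 [ 600.3 -289.3  330.3] [[348.2 179. ]] [[337.6 209.2]]
32 [ 600.3 -289.3  316.3] [[347.  180.1]] [[337.1 213.5]]
end [[351.6 177.3]] [[339.5 204.6]]
pin tip from side px at z [ 603.76604037 -290.77119135  316.39073884] end from top [ 599.99086026 -295.94681572  348.39073884]
```

```bash
python3 -c "
from h import *
plan([583.2,-114,481],5)"; python3 -m handwheel '[{"travel":[-0.03,0.2,-0.07],"twist":0},{"travel":[-0.03,0.42,-0.07],"twist":0},{"travel":[-0.03,0.42,-0.07],"twist":0},{"travel":[-0.03,0.42,-0.07],"twist":0}]'; python3 -c "
from h import *
plan([583.2,-114,481],5)
t=cam('top');crop(t,'t6.png',325,165,365,195,20)
s=cam('side');crop(s,'s6.png',320,195,360,235,15)
S,M=tool();g=S['eef_pos']+155*M[:,1];x=-M[:,2];pin=g+180*x;print(pin)
"
```

```text
t 5.75 pos [ 584.3 -110.1  503.4] yaw 5.13 F [ 0.17  0.2  -3.13] w 20.8
travel [-0.029  0.448 -0.076] twist 0.021
time: 6.15
eef_pos: [583.0, -115.2, 482.1]
tool_rot: [0.706, -0.706, -0.03, 0.031]
ft_force: [-0.5, 0.1, -3.7]
width: 20.8
t 6.15 pos [ 583.  -115.2  482.1] yaw 4.99 F [-0.53  0.12 -3.71] w 20.8
travel [0.006 0.021 0.023] twist -0.002
[ 598.86186832 -294.70174382  327.75937416]
```

View pics/t6.png

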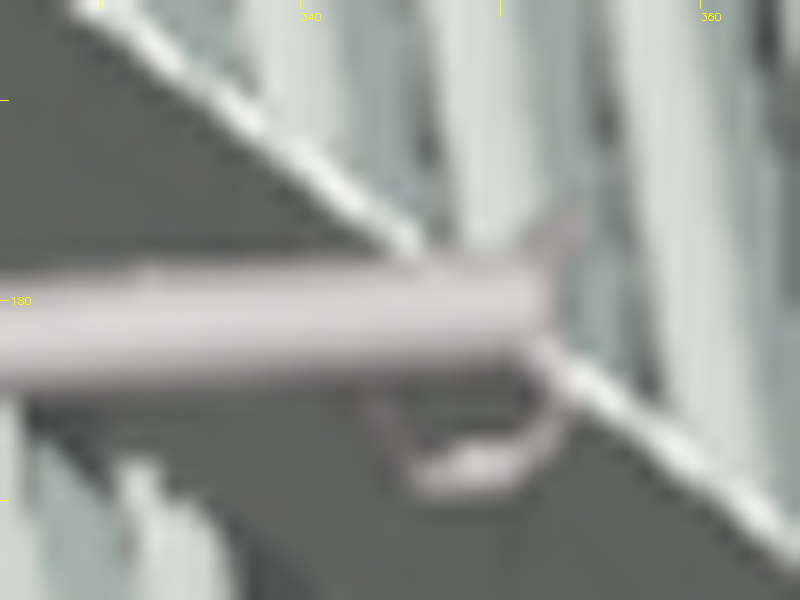

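View pics/s6.png

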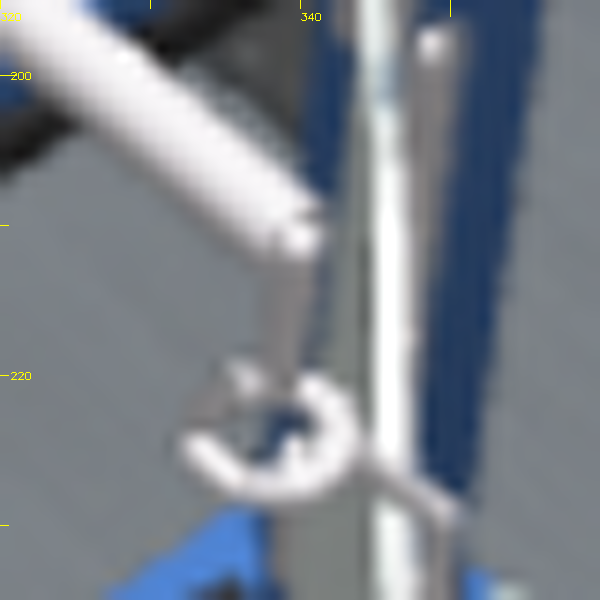

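```bash
python3 -c "
from h import *
t=cam('top');s=cam('side')
S,M=tool();g=S['eef_pos']+155*M[:,1];x=-M[:,2];pin=g+180*x;print(pin,proj(t,[pin]),proj(s,[pin-[0,0,32]]))
a=atz(s,(338.8,221),pin[2]-32);b=atz(s,(338.1,223.6),285);print('side pin',a,'eye',b,b-a)
a=atz(t,(350.8,180.4),pin[2]);b=atz(t,(348,183.6),285);print('top pin',a,'eye',b,b-a)
"
```

```text
[ 598.89366896 -294.70774155  327.93244646] [[350.40486009 179.8369138 ]] [[337.34131021 221.39362866]]
side pin [ 602.40650687 -295.58789634  295.93244646] eye [ 603.0192495  -293.65687157  285.        ] [  0.61274263   1.93102477 -10.93244646]
top pin [ 597.62561865 -295.59910336  327.93244646] eye [ 598.19371937 -297.56281247  285.        ] [  0.56810071  -1.96370911 -42.93244646]
```

```bash
python3 -m handwheel '[{"travel":[0.01,0.08,0],"twist":0},{"travel":[0.01,0.14,0],"twist":0},{"travel":[0.01,0.2,0],"twist":0},{"travel":[0.01,0.25,0],"twist":0}]'
```

```text
time: 6.75
eef_pos: [583.5, -115.2, 469.7]
tool_rot: [0.706, -0.706, -0.031, 0.031]
ft_force: [-0.2, -1.0, -4.0]
width: 20.4
```

Tip should be just inside the ring; no contact force. Continue.

```bash
python3 -m handwheel '[{"travel":[0,0.08,0],"twist":0},{"travel":[0,0.16,0],"twist":0},{"travel":[0,0.23,0],"twist":0},{"travel":[0,0.23,0],"twist":0}]'; python3 -c "
from h import *
plan([583.2,-114,458],5)
t=cam('top');crop(t,'t7.png',325,165,365,195,20)
s=cam('side');crop(s,'s7.png',320,195,360,235,15)
"
```

```text
time: 7.15
eef_pos: [583.5, -115.2, 458.0]
tool_rot: [0.706, -0.706, -0.03, 0.031]
ft_force: [0.3, 0.3, -4.2]
width: 20.7
t 7.15 pos [ 583.5 -115.2  458. ] yaw 4.99 F [ 0.27  0.33 -4.19] w 20.7
travel [-0.003 -0.     0.024] twist -0.001
```

View pics/t7.png

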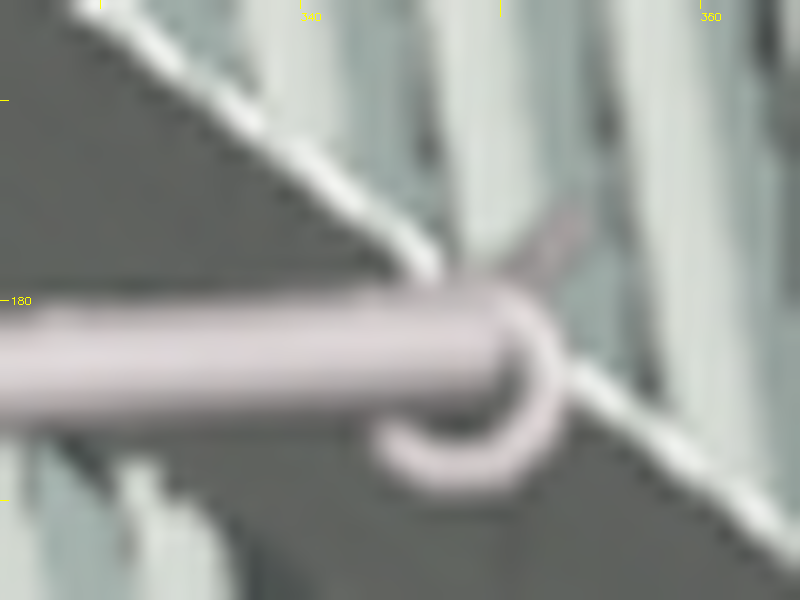

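View pics/s7.png

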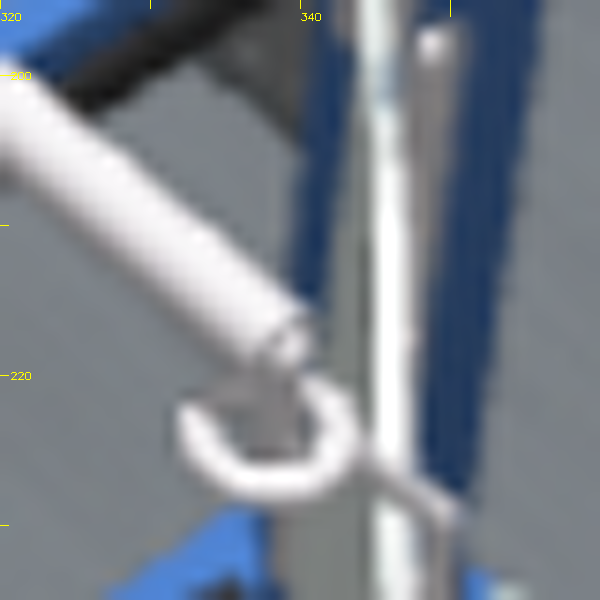

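```bash
python3 -c "
from h import *
t=cam('top');s=cam('side')
for n,a,b in [('hinge',(298.2,139.2),(345.7,188.7)),('b1',(294.5,128.5),(351,179.2)),('b2',(311,248.7),(262,238.7))]: print(n,tri(t,a,s,b),atz(t,a,250),atz(s,b,250))
"
```

```text
hinge (array([ 717.34002488, -181.57288805,  243.85337896]), np.float64(3.143699473713297)) [ 713.97739061 -180.49239716  250.        ] [ 714.57471582 -186.58143434  250.        ]
b1 (array([ 740.93828499, -171.41011442,  256.61954154]), np.float64(3.6371530484749695)) [ 741.42935566 -170.93423595  250.        ] [ 747.91095121 -166.58519468  250.        ]
b2 (array([ 445.15072982, -214.3653515 ,  256.82785532]), np.float64(1.942870317407762)) [ 444.37984868 -214.5816058   250.        ] [ 449.07317444 -209.74484327  250.        ]
```

```bash
python3 -c "
import numpy as np
f=lambda a:161.5*np.array([np.cos(np.radians(a)),np.sin(np.radians(a))])
c,s=np.cos(np.radians(5)),np.sin(np.radians(5))
for a in list(range(224,184,-3))+[184,183,182,181,180.5]:
  d=f(a)-f(224.1); print(a,((d@[c,s])/50).round(3),((d@[-s,c])/50).round(3))"
```

```text
224 -0.004 0.004
221 -0.106 0.139
218 -0.202 0.278
215 -0.291 0.422
212 -0.371 0.571
209 -0.444 0.723
206 -0.509 0.88
203 -0.565 1.039
200 -0.613 1.201
197 -0.653 1.366
194 -0.684 1.532
191 -0.706 1.699
188 -0.719 1.868
185 -0.723 2.037
184 -0.723 2.093
183 -0.721 2.15
182 -0.719 2.206
181 -0.716 2.262
180.5 -0.713 2.291
```

```bash
python3 -m handwheel '[{"travel":[-0.05,0.05,0.07],"twist":0},{"travel":[-0.1,0,0.13],"twist":0},{"travel":[-0.15,0,0.21],"twist":0},{"travel":[-0.2,0,0.28],"twist":0},{"travel":[-0.25,0,0.35],"twist":0}]'; python3 -c "
from h import *
S,M=tool();print(S['ft_force'], M.T@S['ft_force'],S['eef_pos'])"
```

```text
time: 7.85
eef_pos: [569.3, -98.6, 458.7]
tool_rot: [-0.706, 0.706, 0.031, -0.031]
ft_force: [0.7, -1.4, -3.6]
width: 20.5
[ 0.71814824 -1.41544692 -3.59515311] [ 0.59098017  3.59543527 -1.47239274] [569.29441529 -98.59333641 458.74266245]
```

```bash
python3 -m handwheel '[{"travel":[-0.06,0,0.1],"twist":0},{"travel":[-0.12,0,0.22],"twist":0},{"travel":[-0.19,0,0.36],"twist":0},{"travel":[-0.26,0,0.5],"twist":0},{"travel":[-0.315,0,0.65],"twist":0}]'; python3 -c "
from h import *
S,M=tool();print( M.T@S['ft_force'],S['eef_pos'])"
```

```text
time: 8.35
eef_pos: [550.7, -67.3, 458.7]
tool_rot: [0.706, -0.706, -0.031, 0.031]
ft_force: [1.0, -2.2, -4.5]
width: 20.5
[ 0.85067045  4.49549282 -2.27586413] [550.67536146 -67.28989227 458.6943325 ]
```

```bash
python3 -m handwheel '[{"travel":[-0.04,0,0.12],"twist":0},{"travel":[-0.08,0,0.25],"twist":0},{"travel":[-0.11,0,0.4],"twist":0},{"travel":[-0.14,0,0.55],"twist":0},{"travel":[-0.155,0,0.7],"twist":0}]'; python3 -c "
from h import *
S,M=tool();print( M.T@S['ft_force'],S['eef_pos'])"
```

```text
time: 8.85
eef_pos: [540.1, -33.1, 458.6]
tool_rot: [0.706, -0.706, -0.031, 0.031]
ft_force: [-0.6, -2.0, -3.6]
width: 20.6
[-0.76079949  3.62569304 -1.95619704] [540.0614203  -33.12874492 458.61140554]
```

```bash
python3 -m handwheel '[{"travel":[0,0,0.1],"twist":0},{"travel":[0,0,0.2],"twist":0},{"travel":[0,0,0.28],"twist":0},{"travel":[0,0,0.33],"twist":0},{"travel":[0,0,0.35],"twist":0}]'; python3 -c "
from h import *
S,M=tool();print( M.T@S['ft_force'],S['eef_pos'])
t=cam('top');crop(t,'t8.png',270,120,350,260,4)
s=cam('side');crop(s,'s8.png',240,170,370,300,5)"
```

```text
time: 9.35
eef_pos: [538.6, -16.1, 458.5]
tool_rot: [0.706, -0.706, -0.031, 0.031]
ft_force: [-0.9, -1.0, -3.0]
width: 20.5
[-0.9984812   2.96077978 -0.92398968] [538.64794205 -16.13121107 458.53232817]
```

View pics/s8.png

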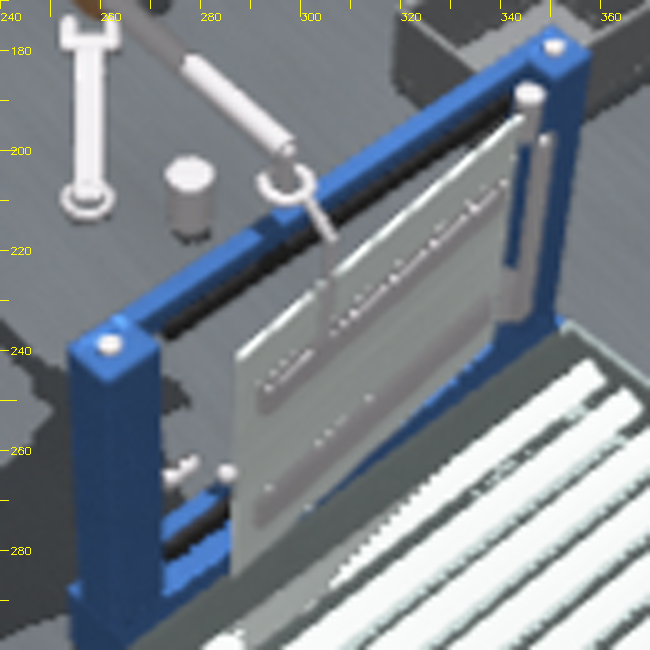

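View pics/t8.png

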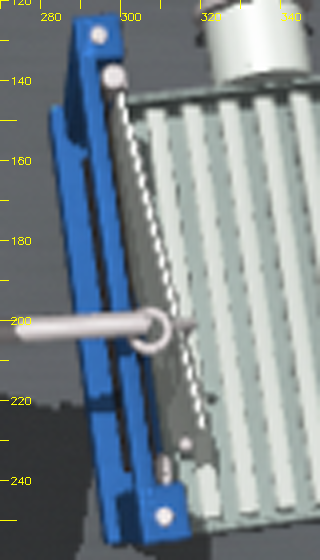

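```bash
python3 -m handwheel '[{"travel":[0,0,0.02],"twist":0},{"travel":[0,0,0.04],"twist":0},{"travel":[0,0,0.06],"twist":0},{"travel":[0,0,0.08],"twist":0}]'; python3 -c "
from h import *
S,M=tool();print( M.T@S['ft_force'],S['eef_pos'])"
python3 -m handwheel '[{"travel":[0,0,0.02],"twist":0},{"travel":[0,0,0.04],"twist":0},{"travel":[0,0,0.06],"twist":0}]'; python3 -c "
from h import *
S,M=tool();print( M.T@S['ft_force'],S['eef_pos'])"
```

```text
time: 9.85
eef_pos: [538.5, -12.3, 458.7]
tool_rot: [-0.706, 0.706, 0.031, -0.031]
ft_force: [-1.5, -1.2, -3.7]
width: 20.6
[-1.63827665  3.69041864 -1.05918469] [538.45869212 -12.27169564 458.65014356]
time: 10.15
eef_pos: [538.2, -9.2, 458.6]
tool_rot: [-0.706, 0.706, 0.031, -0.031]
ft_force: [-1.4, -1.2, -3.0]
width: 20.6
[-1.47582032  3.00369801 -1.11656976] [538.19196184  -9.22461356 458.6349032 ]
```

```bash
python3 -m handwheel '[{"travel":[0.01,0,0.02],"twist":0},{"travel":[0.01,0,0.04],"twist":0},{"travel":[0.01,0,0.06],"twist":0}]'; python3 -c "
from h import *
S,M=tool();print( M.T@S['ft_force'],S['eef_pos'])"

```

```text
time: 10.45
eef_pos: [538.4, -6.9, 458.6]
tool_rot: [-0.706, 0.707, 0.031, -0.031]
ft_force: [-0.6, -6.5, -4.1]
width: 20.3
[-1.12855808  4.12895719 -6.43475933] [538.40051923  -6.88262148 458.62208976]
```

```bash
python3 -m handwheel '[{"travel":[0.0,0,0.02],"twist":0},{"travel":[0.0,0,0.03],"twist":0}]'; python3 -c "
from h import *
S,M=tool();print( M.T@S['ft_force'],S['eef_pos'])"

```

```text
time: 10.65
eef_pos: [538.3, -6.3, 458.7]
tool_rot: [-0.706, 0.707, 0.03, -0.03]
ft_force: [-1.0, -10.4, -5.2]
width: 20.3
[ -1.934218     5.20194586 -10.29102841] [538.2958273   -6.27778026 458.65450178]
```

```bash
python3 -m handwheel '[{"travel":[0.0,0,0.01],"twist":0}]'; python3 -c "
from h import *
S,M=tool();print( M.T@S['ft_force'],S['eef_pos'])"

```

```text
time: 10.75
eef_pos: [538.3, -6.1, 458.7]
tool_rot: [-0.706, 0.707, 0.03, -0.03]
ft_force: [-0.5, -9.7, -4.3]
width: 20.3
[-1.28107662  4.29821999 -9.63713908] [538.31106043  -6.0858879  458.67061771]
```

```bash
python3 -m handwheel '[{"travel":[0.0,0,0.01],"twist":0},{"travel":[0.0,0,0.01],"twist":0}]'; python3 -c "
from h import *
S,M=tool();print( M.T@S['ft_force'],S['eef_pos'])
t=cam('top');crop(t,'t9.png',270,120,350,260,4)
s=cam('side');crop(s,'s9.png',240,170,370,300,5)
S,M=tool();print( M.T@S['ft_force'],S['eef_pos'])
"

```

```text
time: 10.95
eef_pos: [538.2, -5.4, 458.7]
tool_rot: [-0.706, 0.707, 0.03, -0.03]
ft_force: [-0.4, -8.4, -5.8]
width: 20.7
[-1.15022286  5.78171502 -8.34126219] [538.2404098   -5.36621859 458.65504834]
[-1.00540954  4.60216615 -8.34075359] [538.25986052  -5.30776828 458.65502144]
```

View pics/s9.png

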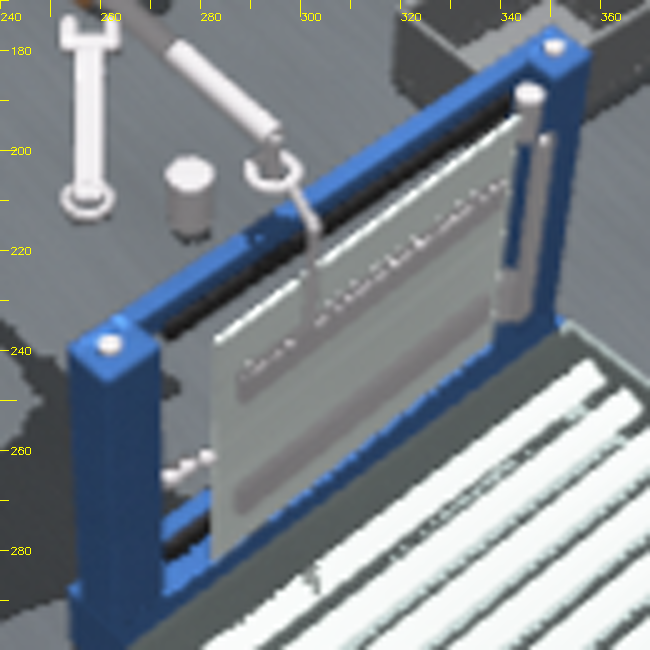

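View pics/t9.png

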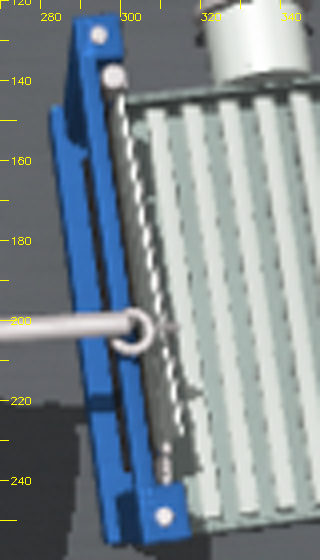

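```bash
python3 -m handwheel '[{"travel":[0.0,0,0.01],"twist":0},{"travel":[0.0,0,0.02],"twist":0}]'; python3 -c "
from h import *
S,M=tool();print( M.T@S['ft_force'],S['eef_pos'])
"

```

```text
time: 11.25
eef_pos: [538.2, -4.3, 458.7]
tool_rot: [-0.706, 0.707, 0.03, -0.03]
ft_force: [0.5, -7.1, -3.6]
width: 20.9
[-0.12414529  3.65892491 -7.06056007] [538.19601074  -4.33722838 458.66663465]
```

```bash
python3 -m handwheel '[{"travel":[0.0,0,0.01],"twist":0},{"travel":[0.0,0,0.02],"twist":0}]'; python3 -c "
from h import *
S,M=tool();print( M.T@S['ft_force'],S['eef_pos'])
"

```

```text
time: 11.45
eef_pos: [538.1, -2.9, 458.7]
tool_rot: [-0.706, 0.707, 0.031, -0.03]
ft_force: [-2.0, -6.2, -4.3]
width: 20.7
[-2.5726221   4.26140651 -6.00012189] [538.12682858  -2.86278685 458.68424735]
```

Passing over the catch's peak; continuing in small steps.

```bash
python3 -m handwheel '[{"travel":[0.0,0,0.01],"twist":0},{"travel":[0.0,0,0.02],"twist":0}]'; python3 -c "
from h import *
S,M=tool();print( M.T@S['ft_force'],S['eef_pos'])
"

```

```text
time: 11.65
eef_pos: [538.0, -1.2, 458.7]
tool_rot: [-0.706, 0.707, 0.031, -0.03]
ft_force: [-0.9, -2.4, -3.5]
width: 20.4
[-1.09156943  3.50380361 -2.30578631] [538.01911729  -1.17188828 458.67138665]
```

```bash
python3 -m handwheel '[{"travel":[0.0,0,0.01],"twist":0},{"travel":[0.0,0,0.02],"twist":0}]'; python3 -c "
from h import *
S,M=tool();print( M.T@S['ft_force'],S['eef_pos'])
"

```

```text
time: 11.85
eef_pos: [537.9, 0.4, 458.6]
tool_rot: [0.706, -0.706, -0.031, 0.031]
ft_force: [-0.4, -3.6, -4.3]
width: 20.7
[-0.66989286  4.31432606 -3.56502362] [5.37908605e+02 4.25552503e-01 4.58646787e+02]
```

```bash
python3 -m handwheel '[{"travel":[0.0,0,0.01],"twist":0},{"travel":[0.0,0,0.02],"twist":0}]'; python3 -c "
from h import *
S,M=tool();print( M.T@S['ft_force'],S['eef_pos'])
"

```

```text
time: 12.05
eef_pos: [537.8, 0.8, 458.7]
tool_rot: [-0.706, 0.707, 0.031, -0.031]
ft_force: [-0.8, -6.5, -4.3]
width: 20.4
[-1.34117311  4.35266038 -6.37988987] [537.7993624    0.77386829 458.67267651]
```

```bash
python3 -m handwheel '[{"travel":[0.0,0,0.01],"twist":0},{"travel":[0.0,0,0.01],"twist":0}]'; python3 -c "
from h import *
S,M=tool();print( M.T@S['ft_force'],S['eef_pos'])
"

```

```text
time: 12.25
eef_pos: [537.7, 1.1, 458.6]
tool_rot: [-0.706, 0.707, 0.031, -0.031]
ft_force: [-1.2, -6.1, -4.6]
width: 20.7
[-1.76588804  4.56347686 -5.94561785] [537.65611837   1.09830946 458.60625059]
```

```bash
python3 -m handwheel '[{"travel":[0.0,0,0.01],"twist":0},{"travel":[0.0,0,0.01],"twist":0}]'; python3 -c "
from h import *
S,M=tool();print( M.T@S['ft_force'],S['eef_pos'])
"

```

```text
time: 12.45
eef_pos: [537.6, 1.2, 458.6]
tool_rot: [-0.706, 0.707, 0.031, -0.03]
ft_force: [-0.6, -6.8, -3.9]
width: 20.7
[-1.20197552  3.90379536 -6.71798011] [537.64113225   1.23995019 458.63757341]
```

```bash
python3 -m handwheel '[{"travel":[0.0,0,0.01],"twist":0},{"travel":[0.0,0,0.02],"twist":0}]'; python3 -c "
from h import *
S,M=tool();print( M.T@S['ft_force'],S['eef_pos'])
t=cam('top');crop(t,'t10.png',270,120,350,260,4)
s=cam('side');crop(s,'s10.png',240,170,370,300,5)
S,M=tool();print( M.T@S['ft_force'],S['eef_pos'])
"

```

```text
time: 12.65
eef_pos: [537.6, 1.6, 458.7]
tool_rot: [-0.706, 0.707, 0.03, -0.03]
ft_force: [-0.1, -11.8, -4.7]
width: 20.6
[ -1.14276375   4.77713374 -11.734943  ] [537.60268168   1.58837474 458.65070664]
[ -0.44992986   4.67861451 -10.31928903] [537.61878743   1.51752309 458.68122662]
```

View pics/s10.png

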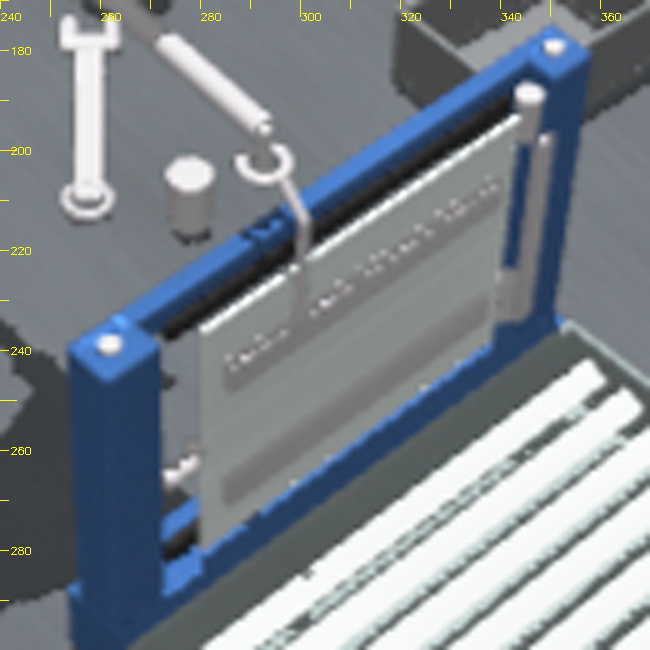

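View pics/t10.png

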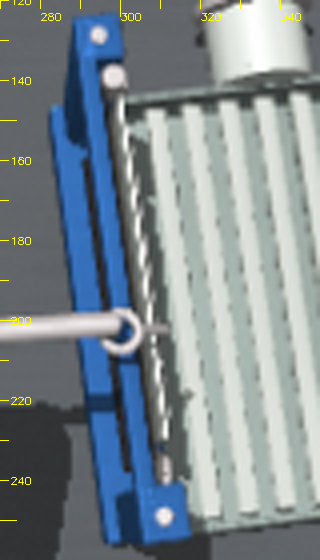

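```bash
python3 -m handwheel '[{"travel":[0.0,0,0.005],"twist":0},{"travel":[0.0,0,0.005],"twist":0}]'; python3 -c "
from h import *
S,M=tool();print( M.T@S['ft_force'],S['eef_pos'])
"

```

```text
time: 12.95
eef_pos: [537.6, 1.6, 458.6]
tool_rot: [-0.706, 0.707, 0.03, -0.03]
ft_force: [0.9, -11.7, -5.7]
width: 20.9
[ -0.1266943    5.71831543 -11.70174933] [537.60476622   1.58799942 458.64533629]
```

```bash
python3 -m handwheel '[{"travel":[0.0,0,0.005],"twist":0},{"travel":[0.0,0,0.005],"twist":0}]'; python3 -c "
from h import *
S,M=tool();print( M.T@S['ft_force'],S['eef_pos'])
"

```

```text
time: 13.15
eef_pos: [537.6, 1.7, 458.7]
tool_rot: [-0.705, 0.707, 0.03, -0.03]
ft_force: [0.5, -11.2, -5.6]
width: 20.6
[ -0.48388305   5.65014283 -11.19924627] [537.56354769   1.70110233 458.65046747]
```

```bash
python3 -m handwheel '[{"travel":[0.0,0,0.008],"twist":0},{"travel":[0.0,0,0.008],"twist":0}]'; python3 -c "
from h import *
S,M=tool();print( M.T@S['ft_force'],S['eef_pos'])
"

```

```text
time: 13.35
eef_pos: [537.5, 1.8, 458.7]
tool_rot: [-0.705, 0.708, 0.03, -0.03]
ft_force: [0.1, -12.6, -5.7]
width: 20.5
[ -0.99489625   5.76277728 -12.55384406] [537.54653798   1.83023493 458.65396815]
```

```bash
python3 -m handwheel '[{"travel":[0.0,0,0],"twist":0},{"travel":[0.0,0,0],"twist":0},{"travel":[0.0,0,0],"twist":0}]'; python3 -c "
from h import *
S,M=tool();print( M.T@S['ft_force'],S['eef_pos'])
"

```

```text
time: 13.65
eef_pos: [537.6, 1.8, 458.7]
tool_rot: [-0.705, 0.708, 0.03, -0.03]
ft_force: [0.2, -12.6, -5.4]
width: 20.7
[ -0.82636148   5.48877745 -12.52013372] [537.56512155   1.79847422 458.66702509]
```

```bash
python3 -m handwheel '[{"travel":[0.0,0,0],"twist":0},{"travel":[0.0,0,0],"twist":0},{"travel":[0.0,0,0],"twist":0}]'; python3 -c "
from h import *
S,M=tool();print( M.T@S['ft_force'],S['eef_pos'])
"

```

```text
time: 13.95
eef_pos: [537.6, 1.8, 458.7]
tool_rot: [-0.705, 0.708, 0.03, -0.03]
ft_force: [1.7, -12.7, -5.2]
width: 20.6
[  0.64014136   5.23227716 -12.74442648] [537.55831943   1.82268555 458.6674939 ]
```

```bash
python3 -m handwheel '[{"travel":[0.0,0,0],"twist":0},{"travel":[0.0,0,0],"twist":0},{"travel":[0.0,0,0],"twist":0},{"travel":[0.0,0,0],"twist":0}]'; python3 -m handwheel '[{"travel":[0.0,0,0],"twist":0},{"travel":[0.0,0,0],"twist":0},{"travel":[0.0,0,0],"twist":0},{"travel":[0.0,0,0],"twist":0}]'
```

```text
time: 14.35
eef_pos: [537.6, 1.8, 458.7]
tool_rot: [-0.705, 0.708, 0.03, -0.03]
ft_force: [0.7, -12.7, -6.5]
width: 20.8
time: 14.75
eef_pos: [537.6, 1.8, 458.7]
tool_rot: [-0.705, 0.708, 0.03, -0.03]
ft_force: [1.4, -12.8, -4.9]
width: 20.1
```

```bash
python3 -m handwheel '[{"travel":[0.0,0,-0.02],"twist":0},{"travel":[0.0,0,-0.04],"twist":0},{"travel":[0.0,0,-0.06],"twist":0},{"travel":[0.0,0,-0.06],"twist":0}]';  python3 -m handwheel '[{"travel":[0.0,0,-0.02],"twist":0},{"travel":[0.0,0,-0.03],"twist":0},{"travel":[0.0,0,-0.03],"twist":0}]'
```

```text
time: 15.15
eef_pos: [537.7, 0.9, 458.6]
tool_rot: [-0.706, 0.706, 0.031, -0.031]
ft_force: [-1.8, -4.3, -4.3]
width: 20.7
time: 15.45
eef_pos: [538.0, 0.1, 458.7]
tool_rot: [0.707, -0.706, -0.031, 0.031]
ft_force: [-1.3, 0.8, -3.1]
width: 20.5
```

```bash
python3 -m handwheel '[{"travel":[0.0,0,-0.03],"twist":0},{"travel":[0.0,0,-0.07],"twist":0},{"travel":[0.0,0,-0.07],"twist":0}]'; python3 -c "
from h import *
t=cam('top');crop(t,'t11.png',280,185,320,215,20)
s=cam('side');crop(s,'s11.png',270,185,310,220,17)
S,M=tool();print( M.T@S['ft_force'],S['eef_pos'])
"
```

```text
time: 15.75
eef_pos: [538.4, -4.0, 458.7]
tool_rot: [-0.706, 0.706, 0.031, -0.031]
ft_force: [-0.3, 0.1, -4.0]
width: 20.5
[0.25813271 3.16480153 0.61569481] [538.33083359  -3.87849381 458.71453918]
```

View pics/t11.png

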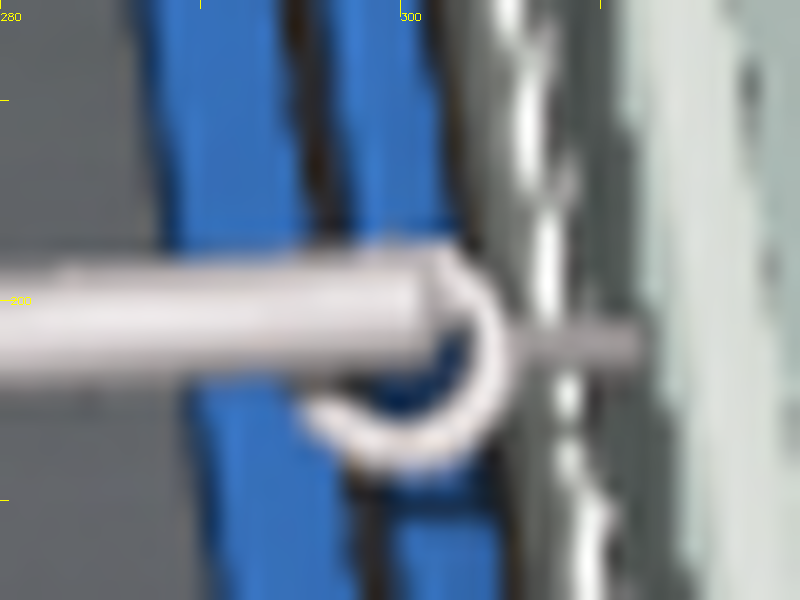

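View pics/s11.png

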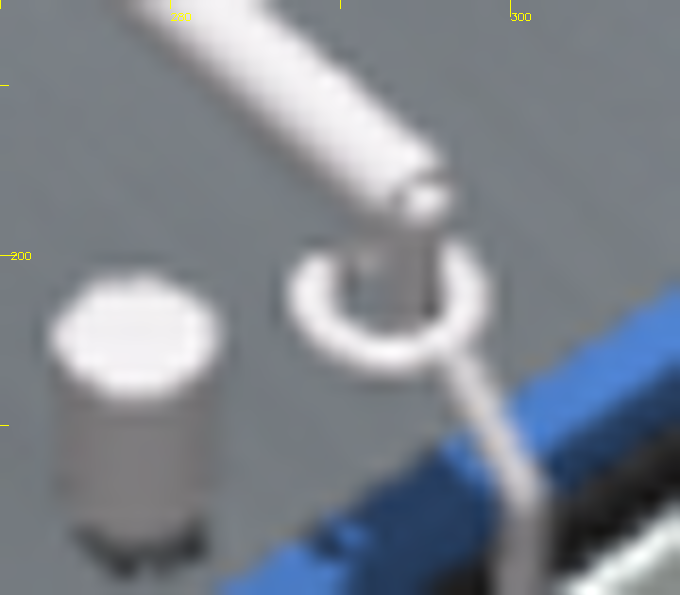

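```bash
python3 -m handwheel '[{"travel":[0.0,-0.08,0],"twist":0},{"travel":[0.0,-0.16,0],"twist":0},{"travel":[0.0,-0.25,0],"twist":0}]'; python3 -m handwheel '[{"travel":[0.0,-0.12,0],"twist":0},{"travel":[0.0,-0.3,0],"twist":0},{"travel":[0.0,-0.6,0],"twist":0},{"travel":[0.0,-0.8,0],"twist":0},{"travel":[0.0,-0.8,0],"twist":0}]'; python3 -c "
from h import *
t=cam('top');crop(t,'t12.png',260,120,340,260,4)
s=cam('side');crop(s,'s12.png',240,150,370,300,4)
plan([469.2,268.6,505],10.55)
"
```

```text
time: 16.15
eef_pos: [538.3, -3.9, 471.6]
tool_rot: [-0.706, 0.706, 0.031, -0.031]
ft_force: [0.8, 0.2, -3.8]
width: 20.7
time: 16.65
eef_pos: [538.5, -4.1, 512.8]
tool_rot: [0.707, -0.706, -0.032, 0.03]
ft_force: [-0.6, -1.0, -2.3]
width: 20.7
t 16.75 pos [538.1  -3.9 511.2] yaw 5.0 F [ 0.24 -0.9  -2.75] w 20.2
travel [-0.897  0.124  5.548] twist -0.925
```

View pics/t12.png

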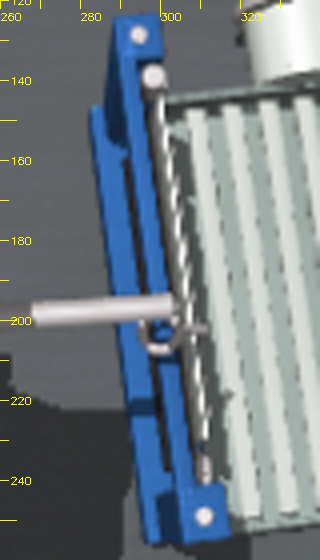

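View pics/s12.png

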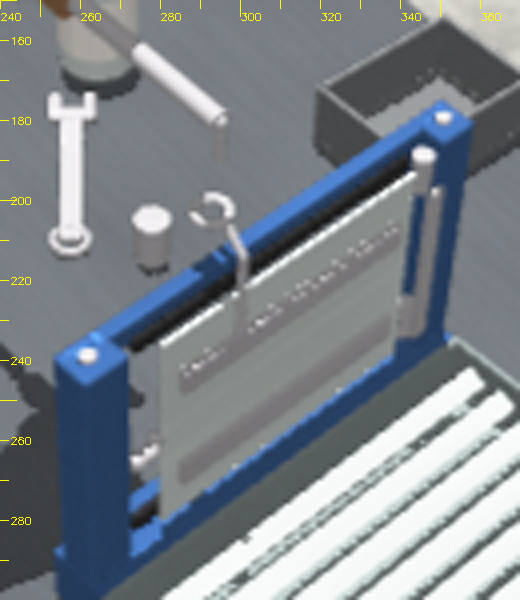

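```bash
python3 -m handwheel '[{"travel":[-0.1,0,0.6],"twist":0},{"travel":[-0.3,0,1.5],"twist":-0.2},{"travel":[-0.45,0,2.45],"twist":-0.4},{"travel":[-0.6,0.3,3.4],"twist":-0.6},{"travel":[-0.75,0.6,4.35],"twist":-0.92}]'; python3 -c "
from h import *
plan([469.2,268.6,340],10.55)
"
```

```text
time: 17.25
eef_pos: [481.2, 210.4, 480.8]
tool_rot: [0.704, -0.704, -0.065, 0.065]
ft_force: [0.6, 0.7, -3.1]
width: 20.9
t 17.25 pos [481.2 210.4 480.8] yaw 10.55 F [ 0.62  0.68 -3.11] w 20.9
travel [-0.025  2.816  1.187] twist -0.0
```

```bash
python3 -m handwheel '[{"travel":[-0.02,0.7,0.5],"twist":0},{"travel":[-0.02,1.5,1.1],"twist":0},{"travel":[-0.02,2.3,1.19],"twist":0},{"travel":[-0.02,2.8,1.19],"twist":0},{"travel":[-0.02,2.8,1.19],"twist":0}]'; python3 -m handwheel '[{"travel":[0,0,0],"twist":0},{"travel":[0,0,0],"twist":0}]'; python3 -c "
from h import *
plan([468.4,268.4,339.5],10.55)
plan([469.1,268.6,239.9],10.55)
t=cam('top');crop(t,'t13.png',65,180,225,280,5)
s=cam('side');crop(s,'s13.png',120,80,270,230,4)
"
```

```text
time: 17.75
eef_pos: [469.1, 267.1, 337.8]
tool_rot: [-0.703, 0.705, 0.063, -0.067]
ft_force: [-0.7, -0.5, -1.3]
width: 20.6
time: 17.95
eef_pos: [470.9, 267.0, 342.7]
tool_rot: [0.704, -0.704, -0.065, 0.064]
ft_force: [-0.4, 0.4, -1.9]
width: 20.5
t 17.95 pos [470.9 267.  342.7] yaw 10.46 F [-0.38  0.39 -1.86] w 20.5
travel [-0.044  0.064  0.037] twist -0.014
t 17.95 pos [470.9 267.  342.7] yaw 10.46 F [-0.38  0.39 -1.86] w 20.5
travel [-0.033  2.056  0.037] twist -0.014
```

View pics/t13.png

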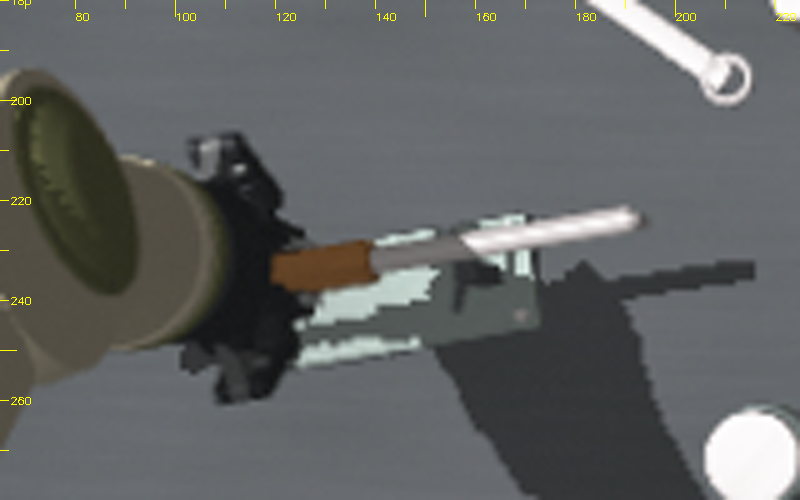

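View pics/s13.png

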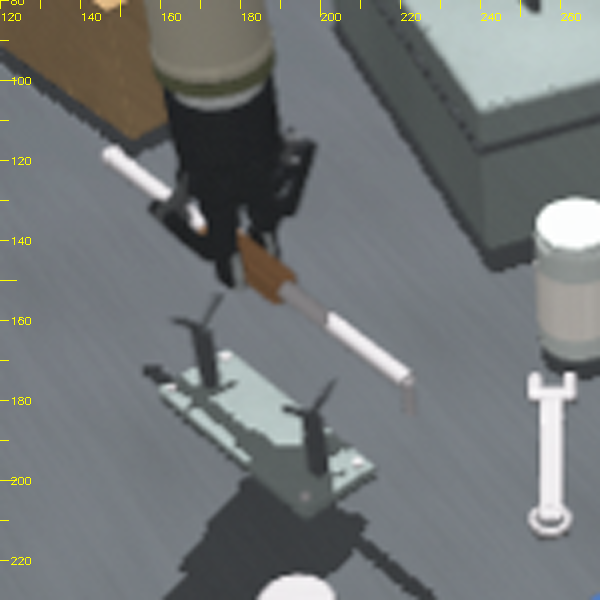

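```bash
python3 -m handwheel '[{"travel":[-0.03,0.6,0.03],"twist":0},{"travel":[-0.03,1.2,0.03],"twist":0},{"travel":[-0.03,1.6,0.03],"twist":0},{"travel":[-0.03,1.6,0.03],"twist":0},{"travel":[-0.03,1.6,0.03],"twist":0}]'; python3 -c "
from h import *
plan([469.1,268.6,239.9],10.55)
"
```

```text
time: 18.55
eef_pos: [469.0, 268.3, 262.3]
tool_rot: [0.704, -0.704, -0.065, 0.064]
ft_force: [0.2, -0.0, -2.6]
width: 20.8
t 18.55 pos [469.  268.3 262.3] yaw 10.49 F [ 0.16 -0.03 -2.57] w 20.8
travel [0.003 0.448 0.005] twist -0.011
```

```bash
python3 -m handwheel '[{"travel":[0,0.15,0.01],"twist":0},{"travel":[0,0.3,0.01],"twist":0},{"travel":[0,0.38,0.01],"twist":0},{"travel":[0,0.42,0.01],"twist":0},{"travel":[0,0.42,0.01],"twist":0}]'; python3 -c "
from h import *
plan([469.1,268.6,239.9],10.55)
"
```

```text
time: 19.05
eef_pos: [469.0, 269.0, 240.5]
tool_rot: [0.704, -0.704, -0.065, 0.064]
ft_force: [2.5, 1.0, -2.9]
width: 20.6
t 19.05 pos [469.  269.  240.5] yaw 10.5 F [ 2.46  0.98 -2.85] w 20.6
travel [-0.     0.011 -0.009] twist -0.009
```

```bash
python3 -m handwheel '[{"travel":[0,0.01,0],"twist":0},{"travel":[0,0.02,0],"twist":0},{"travel":[0,0.02,0],"twist":0}]'
```

```text
time: 19.35
eef_pos: [469.0, 269.0, 240.1]
tool_rot: [0.704, -0.704, -0.065, 0.064]
ft_force: [2.0, 0.0, 6.4]
width: 20.5
```

```bash
python3 -m handwheel '[{"travel":[0,0,0],"twist":0},{"travel":[0,0,0],"twist":0}]' 19 20; python3 -m handwheel '[{"travel":[0,0,0],"twist":0},{"travel":[0,0,0],"twist":0},{"travel":[0,0,0],"twist":0},{"travel":[0,0,0],"twist":0},{"travel":[0,0,0],"twist":0}]' 60;  python3 -m handwheel '[{"travel":[0,-0.2,0],"twist":0},{"travel":[0,-0.6,0],"twist":0},{"travel":[0,-1.4,0],"twist":0},{"travel":[0,-2.4,0],"twist":0},{"travel":[0,-3.2,0],"twist":0}]'; python3 -m handwheel '[{"travel":[0,0,0.9],"twist":0},{"travel":[0,0,1.8],"twist":0},{"travel":[0,0,2.7],"twist":0},{"travel":[0,0,3.6],"twist":0},{"travel":[0,0,3.6],"twist":0}]'; python3 -c "
from h import *
t=cam('top');crop(t,'t14.png',65,200,225,270,5)
s=cam('side');crop(s,'s14.png',140,130,240,220,6)
cv2.imwrite('pics/sf.png',cv2.cvtColor(s['pixels'],4)); cv2.imwrite('pics/tf.png',cv2.cvtColor(t['pixels'],4))
"
```

```text
time: 19.55
eef_pos: [469.0, 269.0, 240.1]
tool_rot: [0.704, -0.704, -0.065, 0.064]
ft_force: [2.8, 0.2, 6.3]
width: 20.4
time: 20.05
eef_pos: [468.4, 268.8, 239.2]
tool_rot: [-0.704, 0.704, 0.065, -0.065]
ft_force: [0.7, -1.0, 0.5]
width: 60.1
time: 20.55
eef_pos: [468.4, 268.4, 402.3]
tool_rot: [0.704, -0.704, -0.065, 0.064]
ft_force: [1.4, 1.2, -1.0]
width: 60.2
time: 21.05
eef_pos: [432.6, 452.3, 399.5]
tool_rot: [0.705, -0.703, -0.068, 0.068]
ft_force: [-0.2, -0.1, -0.2]
width: 59.7
```

View pics/t14.png

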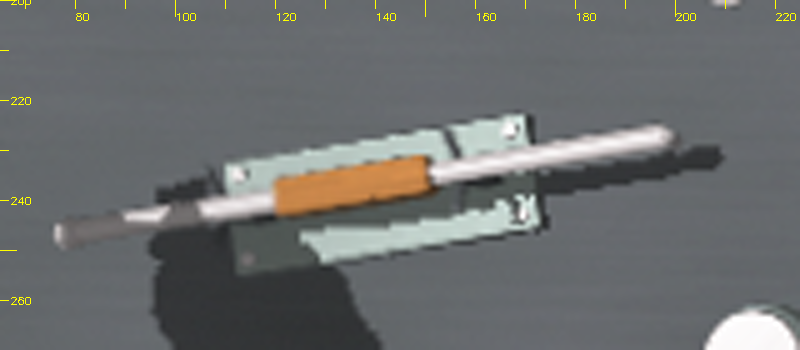

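View pics/s14.png

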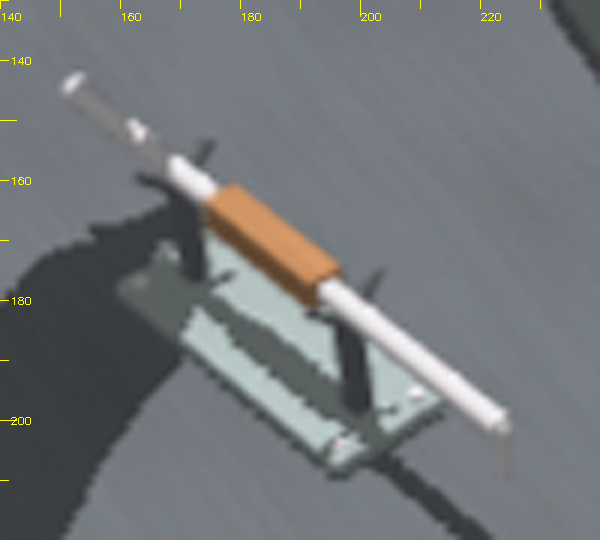

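View pics/sf.png

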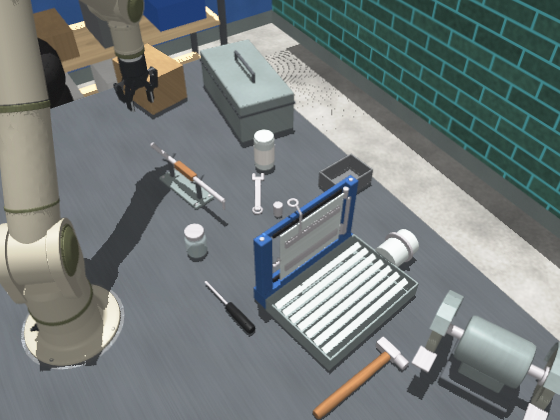

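View pics/tf.png

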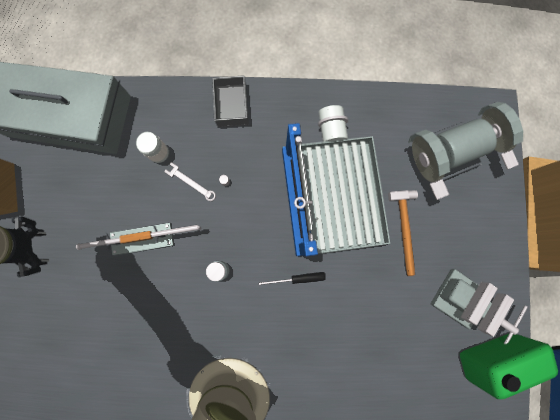

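```bash
python3 -m handwheel '[{"travel":[0,0,0],"twist":0},{"travel":[0,0,0],"twist":0}]'; python3 -c "
from cell import manip
print(manip.job_done())"
```

```text
time: 21.35
eef_pos: [436.3, 444.2, 399.8]
tool_rot: [-0.704, 0.704, 0.064, -0.064]
ft_force: [-0.5, -1.0, -0.3]
width: 60.1
the job is handed in; nothing more can be done
None
```

The flap is shut and caught, the pole is back in its cradle, and the job was handed in at about 21 s of the 72 s allowed.

- **Closing the flap:** I gripped the pole by its handle, dropped the hook into the eye and drew the flap along its arc. The catch resisted with up to about 10 N on the wrist reading, then the force dropped off as it snapped over.
- **Bedding the seal:** At the hard stop I held 12.5–12.8 N for about 1.4 s without any further movement. The highest pull I read was 12.8 N, against the 18 N limit. I only saw the force at the end of each short call, so a brief peak in between would not have shown.
- **Putting the pole back:** I unhooked without disturbing the flap and set the pole down at the pose where I had gripped it.

**Last checks:**
- In both final pictures the pole lies within about a pixel of where it started, with the hook end hanging down as before.
- The flap is still shut and parallel to the frame.
- The other things on the bench look unmoved, and the gripper is clear of everything.
- The two cameras disagreed by about 5 mm on absolute positions. I therefore lined the hook up with the eye by comparing the two within each picture, and the hook went in without any contact force.
- I judged "fully home" from the force stall and the pictures, because no direct flap reading is available.

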